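# Reverse the ratchet and back off the carving clamp's bolt

### The job

Free the carving clamp: flip the ratchet's red direction lever over to the loosening side, then work the handle to and fro between its two rubber-sleeved posts until the white stripe on the bolt has gone counter-clockwise from the red mark into the green arc. Never tighten the bolt, and ease off as soon as you feel a post: the yellow bumper must not be pressed with more than 25 N. Leave the mallet, the wax jar and the carved bud alone, and let go at the end.

Things in the scene. Friction and masses are not known exactly. Their poses are not given: they have to be found in the camera images.
- wrench: Ratchet wrench mounted level on an upright bolt; turns only about the bolt's axis, stays where left (0.2 N m friction). Origin on that axis, 67 mm above the bench; x axis outwards along the handle, z up. Steel head of 36 mm radius, yellow bumper at 93 to 137 mm along x, black rubber grip 22 mm wide from 140 to 225 mm; bar and grip lie 50 to 70 mm above the bench, free beneath.
- grip (a point): Centre of the rubber grip, on the handle's centre line 165 mm from the bolt axis, 60 mm above the bench; x axis outwards along the handle, z up. A side push of about 7 to 9 N here turns the bolt when the ratchet drives; 1 to 5 N moves the handle when it only clicks.
- tab (a point): Centre of the upright red thumb tab of the direction lever: 14 mm along the lever, 8 mm thick, 40 mm tall (73 to 113 mm above the bench), standing over the handle. The lever pivots on the handle's centre line 48 mm from the bolt axis, the tab is 40 mm further out; x axis along the lever outwards, z up. Tab travel from side to side: 25 mm across the handle.
- selector (a joint): Lever angle relative to the handle, rad, positive counter-clockwise from above. Over-centre spring: past 0 it snaps over (about 4 N at the tab). Near -0.32 (tab to the handle's clockwise side) TIGHTENS; near +0.32 (counter-clockwise side) LOOSENS: the bolt follows counter-clockwise swings, the return only clicks. A pawl riding on a tooth may make it read only 0.12 until the handle moves.
- bolt (a joint): Bolt angle, rad, positive counter-clockwise from above = looser. At 0 (tight) the white stripe on the bolt points at the dial's red mark; the green arc runs from 0.75 to 2.6, where the thread ends. The ratchet has 12 teeth: a return swing gains nothing unless longer than 30 degrees, and up to 30 degrees of a stroke can be idle before it drives.
- mallet: Wooden-handled mallet lying on the bench, 240 mm long, 26 mm high, well to the side; a bystander, not to be moved
- wax: Glass jar of wax with a yellow lid, 64 mm across, 75 mm tall, standing; origin at the centre of its foot; a bystander, not to be moved
- bud: Dark carved wooden bud, 72 mm across, 90 mm tall, standing; origin at the centre of its foot; a bystander, not to be moved
- clamp: Cast clamp fixed to the bench, blue jaws with a carved wooden piece (95 mm high, 70 to 130 mm along +x). Origin on the bolt axis at bench level. On the -x side two rubber-sleeved posts, 18 mm thick and 76 mm tall, 115 mm from the bolt axis, one either side of the handle, allow it about 48 degrees of swing in all; where this lies differs by 30 degrees, is not measured and must be felt.
- bumper: Yellow bumper block around the handle's bar, 44 mm long, 20 mm wide, 22 mm high; origin at its centre, 115 mm from the bolt axis, 60 mm above the bench; axes as the wrench. Springy (3 N per mm across the bar, 10 mm at most), it is what meets the posts, and may not be pressed with more than 25 N: against a post that is about 17 N at the grip on top of the force that moves the handle.

How it is judged:
On the way, in this order (a step that is already met when the one before it is completed fails the run):
1. the direction lever is on the loosening side (value of joint selector above 0.08 rad and value of joint bolt below 0.3 rad), for 0.2 s.
2. the bolt has been backed off past the start of the green arc (value of joint bolt above 0.75 rad), for 0.2 s.
At the end, for the whole second after the job is handed in: the direction lever is on the loosening side (above 0.08 rad), the bolt stands at more than 0.75 rad (stripe in the green arc), the wrench is at rest (value of joint selector above 0.08 rad and value of joint bolt above 0.75 rad and angular speed of wrench below 0.1 rad/s); the robot touches nothing.
It fails at once if the bolt is tightened (below -0.1 rad) (value of joint bolt below -0.1 rad).
It fails at once if the yellow bumper is pressed with more than 25 N (contact force between bumper and anything else above 25 N).
It fails at once if the mallet is moved by more than 20 mm (distance of mallet from where it was at the start of the episode above 0.02 m).
It fails at once if the wax is moved by more than 20 mm (distance of wax from where it was at the start of the episode above 0.02 m).
It fails at once if the bud is moved by more than 20 mm (distance of bud from where it was at the start of the episode above 0.02 m).
It also fails if it takes over 72 s, if anything falls off the work surface, if the arm or the gripper's body presses on something with over 40 N, if the wrist force passes 120 N, or if a joint passes its speed limit or range.

### The arm

A 6-joint arm with a two-finger parallel gripper is mounted at the origin on the work surface. World frame = base frame: x ahead of the robot, y to its left, z up, the work surface at z = 0. Lengths are in m, angles in rad, forces in N, time in s.
With the tool pointing down it reaches from about 0.2 to 0.875 m from the base axis. Payload 3.4 kg.
Tool frame: the origin (TCP) lies between the finger pads; the fingertips stand 25 mm ahead of it and the grasp point (between the pads) lies 6 mm ahead of it (r.nose_length is the z of the fingertips in the tool frame, in m); z points along the fingers, y is the line along which they close (so a half turn about z gives the same grasp; the last joint's range is limited). The gripper opens to 94 mm and grips with 3 to 60 N. Pads are 16 mm wide; open, the fingers measure 119 mm over their backs; the gripper's body (75 mm by 177 mm) begins 78 mm behind the grasp point.
Start: joints at [1.213, 0.276, 1.505, -0, 1.361, -0.121], TCP at [0.135, 0.559, 0.23] pointing down, gripper open.
Joint ranges: [-2.89, 2.89], [-0.75, 2.08], [0.22, 2.7], [-1.18, 4.32], [0.11, 2.71], [-2.7, 2.7]. Speed limits (rad/s): [2.57, 2.57, 3.14, 3.14, 3.14, 3.14].

### API

Orientations are given as a unit quaternion [w, x, y, z].
In Python, from plant import r, gripper_to, inverse_kinematics, vision, models, telemetry gives the robot as it stands. Calls block until the motion is done:
- r.move_to(position, orientation): joint-space move of the TCP to a pose.
- r.move_l(position, rot=None, vel=0.15, guard=None): straight line of the TCP; rot=None keeps the orientation; vel is the mean speed in m/s. With guard (N) it stops when the force on the tool has changed by that much, and returns True; else False.
- r.movej(angles): joint-space move.
- gripper_to(opening, f_grip=None): finger opening in m; f_grip is the grip in N (None keeps the last); returns when the fingers have stopped.
- r.hold(seconds).
- inverse_kinematics(position, orientation): joint angles nearest the present ones, or None.
- vision.snapshot(name): name is "side" or "top"; returns the picture (420x560x3 uint8, red, green, blue); there is no depth.
- vision.get_calibration(name): a dict with "fx", "fy", "cx", "cy" (pixels), "position" and "orientation" of the camera in the world. Camera axes: x right, y down, z forward; pixel columns grow to the right and rows downward; lengths in m; the calibration is good to about 2 mm. A picture is of the moment at which its call begins. get_calibration takes no time and is no camera call.
A pose or a line that the arm cannot do raises r.PlanningError and nothing moves.
- r.sign_off(): hands the job in; it is judged then, once.
Trained networks look in the newest picture that a camera, given by its name, has taken for a name from the list of things; names that differ only in an ending like _2 or _b are one class to them, and where a whole thing is asked for, a point or a joint stands for the part that bears it (a point fixed in the world has none). Each returns a list of dicts, best first, with "score" (0 to 1); they miss things now and then, are a little off and sometimes report something else, mostly with a low value. They report only what shows in the picture. A call takes as long as a camera call.
- models.boxes_of(thing, camera): "at" ([x, y, z] in m, in world coordinates, good to about 4 mm: the middle of the surface that is visible of it).
- models.regions_of(thing, camera): "pixels" (420x560 bool, what is visible of it).
- models.mark_of(thing, camera): "at" ([x, y, z] in m, in world coordinates, good to about 4 mm: a listed point, or the origin of a listed thing).
Readings, each from a call of its own:
- telemetry.current_t(): time.
- telemetry.current_joints(): joint angles.
- telemetry.current_dq(): joint speeds.
- telemetry.current_joint_efforts(): joint torques, N m.
- telemetry.current_ee_pos(): TCP position.
- telemetry.current_tool_rot(): TCP orientation.
- telemetry.current_wrist_force(): force on the tool from outside, world axes, zero at the start.
- telemetry.current_torque(): the same for the moment, N m.
- telemetry.current_opening(): finger opening in m.
- telemetry.current_finger_force(): force on a finger pad.
Only numpy, scipy, OpenCV 4.12 (cv2) and the standard library are available. Lean on these libraries where they do the work, as an engineer would, in place of code of your own. Each camera call takes 0.05 s, during which the arm holds its last target. There are 200 camera calls.

## Working session

There is one attempt and no reset: what is moved stays moved. The work goes in short steps, each a Python script; the robot and the scene stay as the last script left them, time stands still between calls to the robot, and variables do not carry over. Pictures are saved under pics/ and viewed, at most 10 in all, crops included, and the job is handed in when it is done.

```bash
ls; mkdir -p pics
python3 - <<'E'
from plant import *
import cv2,numpy as np
for c in ("top","side"):
    im=vision.snapshot(c); cv2.imwrite(f"pics/{c}0.png",im[:,:,::-1])
    for n in ("wrench","grip","tab","clamp","bumper","mallet","wax","bud"):
        try:
            d=models.mark_of(n,c); print(c,n,[(np.round(x["at"],3).tolist(),round(x["score"],2)) for x in d[:2]])
        except Exception as e: print(n,e)
    k=vision.get_calibration(c); print(k)
print(telemetry.current_t(),telemetry.current_tool_rot())
E
```

```text
pics
top wrench [([0.697, 0.004, 0.066], 0.88)]
top grip [([0.538, 0.048, 0.062], 0.79)]
top tab [([0.582, 0.036, 0.059], 0.54), ([0.614, 0.036, 0.093], 0.52)]
top clamp [([0.695, 0.004, 0.003], 0.71), ([0.645, 0.292, -0.001], 0.55)]
top bumper [([0.583, 0.034, 0.058], 0.57)]
top mallet [([0.462, 0.376, -0.006], 0.94)]
top wax [([0.695, 0.005, 0.002], 0.68), ([0.518, -0.375, 0.004], 0.57)]
top bud [([0.641, 0.295, -0.002], 0.9), ([0.463, 0.376, -0.003], 0.43)]
{'fx': 485.7317023277675, 'fy': 485.7317023277675, 'cx': 279.3249318730037, 'cy': 205.58834287231082, 'position': array([0.36338549, 0.02957146, 1.28441616]), 'orientation': array([-0.05552753,  0.70862511, -0.69964709,  0.07253342])}
side wrench [([0.699, 0.007, 0.066], 0.6)]
side grip [([0.534, 0.042, 0.055], 0.96)]
side tab [([0.614, 0.033, 0.095], 0.47)]
side clamp [([0.7, 0.001, -0.001], 0.68)]
side bumper [([0.584, 0.032, 0.058], 0.58)]
side mallet [([0.461, 0.378, -0.002], 0.72), ([0.699, 0.004, 0.001], 0.26)]
side wax [([0.511, -0.385, -0.001], 0.86)]
side bud [([0.646, 0.292, -0.002], 0.88)]
{'fx': 450.53803662907944, 'fy': 450.53803662907944, 'cx': 273.30308812377825, 'cy': 208.61481835196133, 'position': array([ 0.13879979, -0.60830256,  1.04449994]), 'orientation': array([-0.3169496 ,  0.90375756, -0.26933781,  0.10110575])}
0.9 [1.02213091e-05 1.18137494e-01 9.92997246e-01 4.31783270e-05]
```

View pics/top0.png

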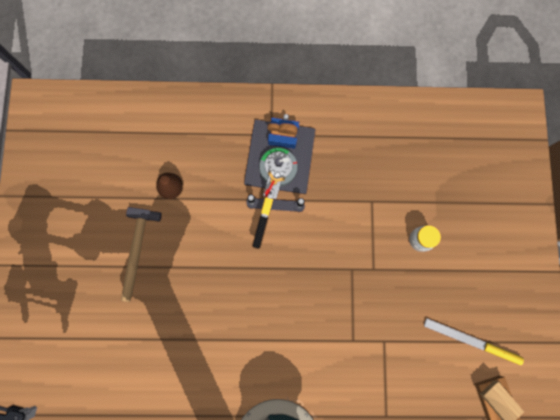

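View pics/side0.png

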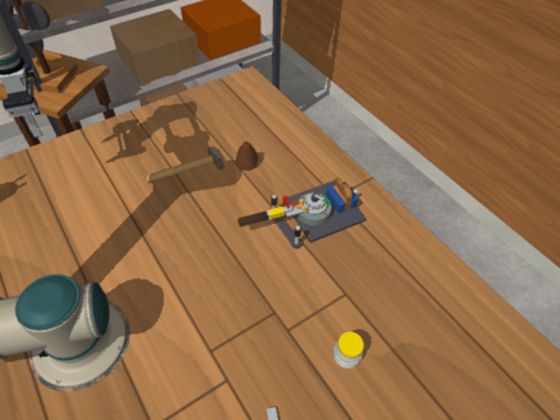

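Top view: the bolt is at px (278,165) and the handle runs down to (259,240). The red tab is at about (270,187), on the handle's left (+y, clockwise) side. The posts are at (251,199) and (301,202). The jar, bud and mallet are all well clear.

```bash
cat > h.py <<'E'
from plant import *
import numpy as np
from scipy.spatial.transform import Rotation as R
B=np.array([0.698,0.0045])
def u(th): return np.array([np.cos(th),np.sin(th)])
def n(th): return np.array([-np.sin(th),np.cos(th)])
def pose(thd,rad,off,z,s=1):
    th=np.radians(thd); p=B+rad*u(th)+off*n(th)
    y=np.r_[s*n(th),0]; zt=np.array([0,0,-1.]); x=np.cross(y,zt)
    q=R.from_matrix(np.c_[x,y,zt]).as_quat()
    return np.r_[p,z],q[[3,0,1,2]]
def ray(c,px,z):
    k=vision.get_calibration(c);q=k["orientation"]
    d=R.from_quat(np.r_[q[1:],q[0]]).apply([(px[0]-k["cx"])/k["fx"],(px[1]-k["cy"])/k["fy"],1])
    return k["position"]+d*(z-k["position"][2])/d[2]
def ft(thd): return float(telemetry.current_wrist_force()[:2]@n(np.radians(thd)))
def ang(p): return np.degrees(np.arctan2(p[1]-B[1],p[0]-B[0]))%360
E
python3 - <<'E'
from h import *
for px in ((251,198),(301,202)): p=ray("top",px,.076); print(p,ang(p),np.hypot(*(p[:2]-B)))
print("handle",ang([.536,.045]), "handle end", ang(ray("top",(257,245),.07)))
for s in (1,-1):
  for a in (140,166,200):
    for rr in (.088,.175):
      q=inverse_kinematics(*pose(a,rr,0,.06,s)); print(s,a,rr,None if q is None else np.round(q,2))
E
```

```text
[0.603666   0.07353492 0.076     ] 143.80281971927423 0.11689621320813218
[ 0.59528435 -0.05333788  0.076     ] 209.38331044095705 0.11788013240987355
handle 165.96375653207352 handle end 166.33350058251008
1 140 0.088 [-0.01  0.49  1.61 -0.    1.04  2.26]
1 140 0.175 [ 0.08  0.42  1.75 -0.    0.98  2.35]
1 166 0.088 [-0.07  0.47  1.66 -0.    1.01  1.74]
1 166 0.175 [-0.04  0.36  1.85 -0.    0.93  1.77]
1 200 0.088 [-0.15  0.47  1.65 -0.    1.02  1.07]
1 200 0.175 [-0.23  0.37  1.83 -0.    0.94  0.99]
-1 140 0.088 [-0.01  0.49  1.61 -0.    1.04 -0.89]
-1 140 0.175 [ 0.08  0.42  1.75 -0.    0.98 -0.79]
-1 166 0.088 [-0.07  0.47  1.66 -0.    1.01 -1.4 ]
-1 166 0.175 [-0.04  0.36  1.85 -0.    0.93 -1.37]
-1 200 0.088 [-0.15  0.47  1.65 -0.    1.02 -2.07]
-1 200 0.175 [-0.23  0.37  1.83 -0.    0.94 -2.15]
```

Run:
```python
from h import *
import cv2
gripper_to(0.0,10)
r.move_to(*pose(166,.088,-.05,.2,-1))
r.move_l(pose(166,.088,-.05,.111,-1)[0],vel=.12)
for o in (-.03,-.024,-.02,-.016,-.012,-.008):
    g=r.move_l(pose(166,.088,o,.111,-1)[0],vel=.03,guard=12); print(o,g,round(ft(166),1))
    if g: break
r.move_l(pose(166,.088,-.05,.111,-1)[0],vel=.1)
r.move_l(pose(166,.088,-.05,.2,-1)[0],vel=.15)
r.move_to(*pose(166,.088,-.22,.25,-1))
for c in ("top","side"):
    im=vision.snapshot(c)
    for k in ("tab","grip","wrench"):
        print(c,k,[(np.round(x["at"],3).tolist(),round(x["score"],2)) for x in models.mark_of(k,c)[:2]])
    if c=="top": cv2.imwrite("pics/t1.png",cv2.resize(im[120:260,210:350,::-1],(560,560),interpolation=cv2.INTER_CUBIC))
print(telemetry.current_t())
```

```text
-0.03 False 0.5
-0.024 False -1.4
-0.02 False -1.1
-0.016 False -0.5
-0.012 False -0.0
-0.008 False -0.8
top tab [([0.61, 0.014, 0.095], 0.7)]
top grip [([0.542, 0.045, 0.061], 0.76)]
top wrench [([0.696, 0.006, 0.066], 0.93)]
side tab [([0.61, 0.02, 0.094], 0.59)]
side grip [([0.537, 0.04, 0.056], 0.93)]
side wrench [([0.696, 0.004, 0.067], 0.93)]
10.4083
```

View pics/t1.png

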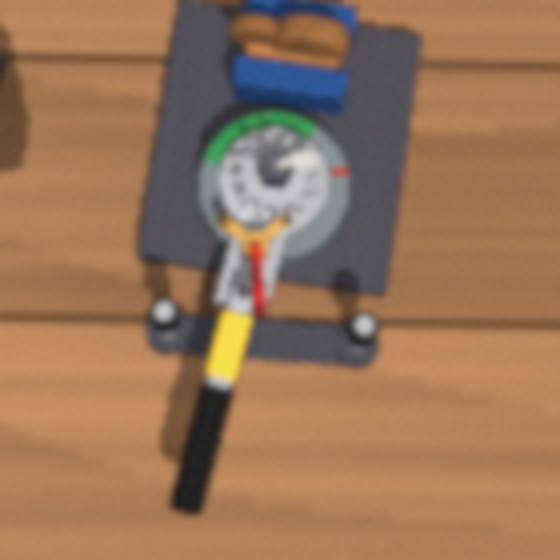

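The tab now lies right of the handle (crop px 258,290), so the lever is on the loosening side and the handle has hardly moved. Next I'll straddle the grip and start the strokes.

```bash
cat >> h.py <<'E'
Z=.064
def swing(a,guard,vel=.06):
    f0=ft(a)
    p,q=pose(a,.178,0,Z,-1)
    g=r.move_l(p,rot=q,vel=vel,guard=guard)
    b=ang(telemetry.current_ee_pos()); print("to",a,"hit",g,"at",round(b,1),"f0",round(f0,1),"f",round(ft(b),1),"t",round(telemetry.current_t(),1),flush=True)
    return g,b
E
python3 - <<'E'
from h import *
gripper_to(0.040,10)
r.move_to(*pose(165.5,.178,0,.15,-1))
print(r.move_l(pose(165.5,.178,0,Z,-1)[0],vel=.1,guard=10))
gripper_to(.028)
print(ft(165.5),telemetry.current_opening())
for a in (172,180,188,193,196,198,199,200,201):
    g,b=swing(a,9,.04)
    if abs(ft(b))>13: break
E
```

```text
False
-0.3738544859971005 0.027994299995080484
to 172 hit False at 172.0 f0 -0.4 f 0.4 t 14.3
to 180 hit False at 180.0 f0 0.4 f 0.1 t 15.1
to 188 hit False at 187.6 f0 0.1 f -6.0 t 15.8
to 193 hit False at 192.7 f0 -5.9 f -4.5 t 16.4
to 196 hit False at 195.8 f0 -4.4 f -5.0 t 16.7
to 198 hit False at 197.9 f0 -4.9 f -4.8 t 17.1
to 199 hit False at 198.9 f0 -4.8 f -4.9 t 17.3
to 200 hit False at 199.9 f0 -4.8 f -4.7 t 17.6
to 201 hit False at 200.9 f0 -4.7 f -4.3 t 17.8
```

Run:
```python
from h import *
for a in np.arange(202,209,.7):
    g,b=swing(a,7,.03)
    if abs(ft(b))>11: break
H=a
# return clockwise
for a in (190,178,168,160,156):
    g,b=swing(a,10,.08)
    if g: break
if not g:
  for a in np.arange(155,147,-.7):
    g,b=swing(a,7,.03)
    if abs(ft(b))>8: break
```

```text
to 202.0 hit False at 201.7 f0 -4.3 f -5.4 t 18.1
to 202.7 hit False at 202.2 f0 -5.4 f -7.1 t 18.3
to 203.39999999999998 hit False at 202.6 f0 -7.1 f -8.4 t 18.6
to 204.09999999999997 hit False at 203.1 f0 -8.3 f -10.5 t 18.8
to 204.79999999999995 hit False at 203.6 f0 -10.4 f -12.3 t 19.1
to 190 hit True at 201.3 f0 -13.0 f -0.8 t 19.3
```

Run:
```python
from h import *
for a in (199,185,172,162,157):
    g,b=swing(a,10,.08)
    if g: break
if not g:
  for a in np.arange(156,147,-.7):
    g,b=swing(a,7,.03)
    if abs(ft(b))>7: break
r.move_l(pose(b,.178,0,Z,-1)[0]+[0,0,.0],vel=.03)
```

```text
to 199 hit False at 199.2 f0 -0.8 f -0.1 t 19.6
to 185 hit False at 185.1 f0 0.0 f 1.2 t 20.3
to 172 hit False at 172.1 f0 1.1 f -0.2 t 20.9
to 162 hit False at 162.1 f0 -0.2 f -0.5 t 21.5
to 157 hit False at 157.1 f0 -0.5 f 0.5 t 21.8
to 156.0 hit False at 156.1 f0 0.5 f 1.6 t 22.1
to 155.3 hit False at 155.4 f0 1.6 f 2.4 t 22.3
to 154.60000000000002 hit False at 154.5 f0 2.4 f 1.4 t 22.6
to 153.90000000000003 hit False at 153.8 f0 1.4 f 0.6 t 22.8
to 153.20000000000005 hit False at 153.1 f0 0.6 f 0.6 t 23.1
to 152.50000000000006 hit False at 152.4 f0 0.6 f 1.4 t 23.3
to 151.80000000000007 hit False at 151.7 f0 1.4 f 0.1 t 23.6
to 151.10000000000008 hit False at 151.1 f0 0.1 f 2.4 t 23.8
to 150.4000000000001 hit False at 150.6 f0 2.4 f 4.7 t 24.1
to 149.7000000000001 hit False at 150.0 f0 4.6 f 5.8 t 24.3
to 149.0000000000001 hit False at 149.5 f0 5.7 f 7.7 t 24.6
```

Run:
```python
from h import *
import cv2
def seq(l,lim):
    for a,g in l:
        h,b=swing(a,g,.07)
        if h or abs(ft(b))>lim: print("STOP"); return False
    return True
ccw=[(152,12),(165,11),(178,11),(190,11),(199,11),(201.5,8),(202.4,6),(203.2,6)]
cw=[(201,14),(188,10),(175,10),(162,10),(153,10),(151,7),(150.2,7),(149.7,5)]
seq(ccw,14) and seq(cw,9) and seq(ccw,14)
im=vision.snapshot("top"); cv2.imwrite("pics/t2.png",cv2.resize(im[120:260,210:350,::-1],(560,560),interpolation=cv2.INTER_CUBIC))
```

```text
to 152 hit False at 151.8 f0 7.7 f 1.4 t 25.1
to 165 hit False at 164.8 f0 1.3 f 0.6 t 25.8
to 178 hit False at 177.6 f0 0.8 f -4.9 t 26.5
to 190 hit False at 189.9 f0 -4.3 f -3.4 t 27.2
to 199 hit False at 198.9 f0 -2.9 f -2.6 t 27.8
to 201.5 hit False at 201.3 f0 -2.5 f -4.0 t 28.0
to 202.4 hit False at 201.9 f0 -3.9 f -6.5 t 28.3
to 203.2 hit False at 202.5 f0 -6.4 f -8.6 t 28.5
to 201 hit False at 200.9 f0 -8.7 f -2.2 t 28.8
to 188 hit False at 188.2 f0 -2.0 f 0.6 t 29.5
to 175 hit False at 175.1 f0 0.6 f -0.0 t 30.2
to 162 hit False at 162.1 f0 -0.3 f -0.3 t 30.9
to 153 hit False at 153.1 f0 -0.4 f 0.2 t 31.5
to 151 hit False at 151.2 f0 0.3 f 1.8 t 31.7
to 150.2 hit False at 150.6 f0 1.8 f 5.2 t 32.0
to 149.7 hit False at 150.2 f0 5.2 f 6.6 t 32.2
to 152 hit False at 151.9 f0 6.7 f 1.2 t 32.5
to 165 hit False at 164.9 f0 0.8 f -0.1 t 33.2
to 178 hit False at 177.6 f0 0.1 f -5.6 t 33.9
to 190 hit False at 189.9 f0 -5.1 f -3.9 t 34.6
to 199 hit False at 198.9 f0 -3.5 f -4.4 t 35.2
to 201.5 hit False at 201.3 f0 -4.3 f -3.7 t 35.4
to 202.4 hit False at 201.9 f0 -3.7 f -5.2 t 35.7
to 203.2 hit False at 202.5 f0 -5.1 f -7.9 t 35.9
```

View pics/t2.png

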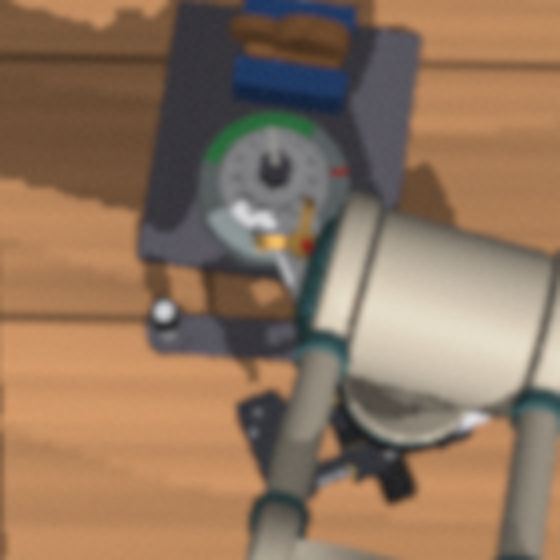

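The white stripe now points up, at about (275,140), well inside the green arc. I'll unload, let go and check.

Run:
```python
from h import *
import cv2
swing(200.5,None,.04)
gripper_to(.042)
p=telemetry.current_ee_pos()
r.move_l(np.r_[p[:2],.2],vel=.12)
r.move_to(*pose(166,.178,-.22,.25,-1))
im=vision.snapshot("top"); cv2.imwrite("pics/t3.png",cv2.resize(im[120:260,210:350,::-1],(560,560),interpolation=cv2.INTER_CUBIC))
print(telemetry.current_t(),telemetry.current_wrist_force())
```

```text
to 200.5 hit False at 200.7 f0 -9.2 f -0.9 t 36.3
39.3583 [-0.37671546 -0.18231251 -0.8137922 ]
```

View pics/t3.png

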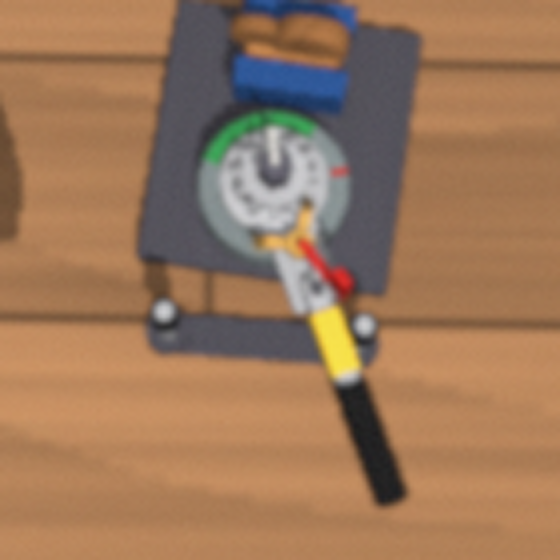

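The stripe, at (272,140), is well inside the green arc. The tab, at (343,282), is on the loosening side, and the arm is clear of everything.

```bash
python3 -c "
from plant import *
print(r.sign_off())"
```

```text
the job is handed in; nothing more can be done
None
```

The clamp is freed and the job is handed in at about 39 s, though no verdict came back: the lever is on the loosening side, the stripe is well inside the green arc, and the gripper has let go and is clear.

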